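Reset the drilling fence stop

TASK

The length stop of the drilling fence has to be reset for the next batch of slats. Loosen the lock ring by swinging its bar, turn the orange knob until the stop's white pointer lines up with the red clip on the scale rail (not the blue one), then swing the lock ring's bar back until it is fully tight again. Leave everything else on the bench where it is.

Things in the scene. Friction and masses are not known exactly. Their poses are not given: they have to be found in the camera images.
- fence: The drilling fence, fixed to the bench: a dark steel base plate 140 x 280 mm and 12 mm thick, with a beech fence (top 48 mm above the bench) along its -x edge, a green head 80 x 84 mm (top 52 mm above the bench) near its -y end and an aluminium scale rail (top 26 mm) near its +x edge. Origin on the bench top, under the plate; its y axis is the direction in which the stop travels, from the green head towards the scale, and z is up.
- ring_axis (a point): Point on the vertical axis shared by the lock ring and the knob, at the ring's top face, 68 mm above the bench. The lock ring is a knurled steel ring 60 mm in diameter and 14 mm thick on top of the green head.
- bar_handle (a point): Grip point on the upright black handle at the end of the lock ring's bar: a round post 16 mm in diameter, from 54 to 105 mm above the bench, this point on its axis at 88 mm. The post stands 85 mm from the ring's axis, joined to the ring by a 10 mm round steel bar whose top is 66 mm above the bench. It swings with the ring.
- lock_ring (a joint): Angle of the lock ring: 0 is fully tight (hard stop), 1.4 rad fully loose (hard stop); it grows anticlockwise seen from above. When tight the bar points 80 degrees clockwise of the fence's +x axis (nearly along the fence's -y). It clamps the stop below about 0.35 rad and stays where it is left; about 3 N at the handle swings it, about 5 N over the last part of tightening.
- knob_grip (a point): Grip point on the axis of the orange round adjuster knob, 38 mm in diameter, from 78 to 112 mm above the bench, this point at 98 mm. The knob sits above the lock ring on the same axis; a white line marks its top.
- adjuster (a joint): Angle of the knob, anticlockwise positive seen from above, 0 at the start, limits -2.25 and 2.25 rad. Anticlockwise moves the stop along the fence's +y (away from the green head), 20 mm per rad. It turns easily (about 0.1 N m) when the lock ring is loose and is clamped when it is tight.
- stop_pointer (a point): Tip of the white pointer on the grey stop block (60 x 12 mm, top 64 mm above the bench) that rides on the steel rack bar; 44 mm above the bench. It moves along the fence's y with the knob.
- red_clip: Red plastic clip 8 mm wide fixed on the scale rail, 20 mm high, its narrow nib facing the stop; origin at the middle of its underside on the rail, axes as the fence's. The pointer is set when it is at the same place along the fence's y as this origin. It starts 16 to 34 mm from the pointer, on either side.
- blue_clip: Blue plastic clip of the same shape, fixed on the other side of the pointer's start: not the target.
- tape_roll: Roll of cream tape, 90 mm across, 25 mm high, lying near the fence; leave alone.
- slat: Plywood slat 220 x 35 x 18 mm, lying beyond the fence; leave alone.
- glass_mug: Glass mug, 130 mm high; leave alone.
- glue: Glue bottle, 170 mm high; leave alone.
- brush: Brush lying on the bench; leave alone.
- spanner: Spanner lying on the bench; leave alone.
- bin: Blue open bin 140 x 100 x 60 mm; leave alone.

How it is judged:
On the way, in this order (a step that is already met when the one before it is completed fails the run):
1. the lock ring is loosened while the stop is still where it was (value of joint lock_ring above 0.4 rad and distance of stop_pointer from where it was at the start of the episode below 0.004 m), for 0.1 s.
2. with the ring loose, the knob brings the pointer to the red clip (value of joint lock_ring above 0.35 rad and y of stop_pointer in the frame of red_clip between -0.004 and 0.004 m), for 0.2 s.
3. the lock ring is tight again (value of joint lock_ring below 0.15 rad), for 0.2 s.
At the end, for the whole second after the job is handed in: The lock ring is back within 0.15 rad of its tight stop and the stop's pointer is within 4 mm of the red clip along the fence (value of joint lock_ring below 0.15 rad and y of stop_pointer in the frame of red_clip between -0.004 and 0.004 m); the robot touches nothing.
It fails at once if something else on the bench is pushed more than 30 mm (distance of any of tape_roll, slat, glass_mug, glue, brush, spanner, bin from where it was at the start of the episode above 0.03 m).
It also fails if it takes over 67 s, if anything falls off the work surface, if the arm or the gripper's body presses on something with over 40 N, if the wrist force passes 120 N, or if a joint passes its speed limit or range.

ROBOT

A 7-joint arm with a two-finger parallel gripper is mounted at the origin on the work surface. World frame = base frame: x ahead of the robot, y to its left, z up, the work surface at z = 0. Lengths are in m, angles in rad, forces in N, time in s.
With the tool pointing down it reaches from about 0.425 to 0.825 m from the base axis. Payload 3.6 kg.
Tool frame: the origin (TCP) lies midway between the tips of the shut fingers; the grasp point (between the pads) lies 19 mm behind it; z points along the fingers, y is the direction in which the jaws open and shut (so a half turn about z gives the same grasp; the last joint's range is limited). The gripper opens to 93 mm and grips with 3 to 60 N. Pads are 15 mm wide; open, the fingers measure 128 mm over their backs; the gripper's body (75 mm by 188 mm) begins 65 mm behind the grasp point.
Start: joints at [-1.31, 0.615, -0.013, 1.423, 0.008, 1.103, -0.04], TCP at [0.184, 0.623, 0.219] pointing down, gripper open.
Joint ranges: [-3.12, 3.12], [-0.3, 2.06], [-1.34, 1.32], [0.26, 2.42], [-1.36, 4.5], [0.01, 1.98], [-2.84, 2.84]. Speed limits (rad/s): [2.79, 2.79, 3.14, 3.14, 3.14, 3.14, 3.14].

INTERFACE

Orientations are given as a unit quaternion [w, x, y, z].
In Python, from bench import readout, viewer, workorder gives the robot as it stands. The module is installed in compiled form; this text tells all that it offers.
- The arm moves only by the tool send_rows, never from a script. Its argument "steps" is a list of rows, each a list of 2 entries, a list of its own where there are three numbers: the shift along the world's x, y, z in cm, then the turn, a rotation vector about the world's x, y, z in rad. A call has 1 to 8 rows; each row shifts and turns the commanded pose from where the row before left it; what a row does not reach is not made up. A row lasts 1/8 s, in which the tool goes at most 62.5 mm and 10.7 degrees, less where a joint would pass 70% of its speed; a pose out of reach is approached as far as the arm can. A call is refused whole if a number of a shift passes 6.25 or a number of a turn 0.188, either way. A call with a gripper value outside its range is refused whole. "grip" is the gripper command: -1 is fully open, 1 is shut, values between are in proportion, set as the call begins (left out, the last holds). The fingers move at their own pace and stop on an object; "force" is the grip in N (left out, the last holds). Time passes only in rows, so rows that do not move let the fingers close. It gives the time, the measured TCP pose, the force and the opening at its end, in the units of the state.
- readout.observe(): the state, without advancing time (a new reading comes with each control period).
- viewer.camera(name): name is "side" or "top" or "wrist"; returns a dict with "pixels" (384x512x3 uint8, red, green, blue), "depth" (384x512 float32, m along the optical axis (not along the pixel's ray), 0 where there is no reading), "camera_matrix" (3x3 intrinsics, pixels), "R" (3x3) and "t" (3): a world point X has camera coordinates R X + t. Camera axes: x right, y down, z forward; pixel columns grow to the right and rows downward; lengths in m; the calibration is good to about 2 mm. A picture is of the moment at which its call begins.
- workorder.job_done(): hands the job in, once; it reports no verdict.
The state is a dict: "time_s": time; "joint_pos": joint angles; "qvel": joint speeds; "joint_torque": joint torques, N m; "eef_pos": TCP position; "tool_rot": TCP orientation; "ft_force": force on the tool from outside, world axes, zero at the start; "ft_torque": the same for the moment, N m; "opening": finger opening in m.
Only numpy, scipy, OpenCV 4.12 (cv2) and the standard library are available. Lean on these libraries where they do the work, as an engineer would, in place of code of your own. Each camera call takes 0.05 s, during which the arm holds its last target. There are 200 camera calls.

## Working session

There is one attempt and no reset: what is moved stays moved. The work goes in short steps, Python scripts to look and compute and a tool call to move; the robot and the scene stay as the last step left them, time stands still between calls to the robot, and variables do not carry over. Pictures are saved under pics/ and viewed, about 8 in all and at most 12, crops included, and the job is handed in when it is done.

Besides the shell and the picture viewer there is one more tool, called after "Emit:" as name([rows], argument=value, ...), one row to a line, values as JSON. send_rows: Moves the arm, as the interface text tells. Its arguments: {"type":"object","properties":{"steps":{"type":"array"},"grip":{"type":"number"},"force":{"type":"number"}},"required":["steps"]}

```bash
mkdir -p pics; cat > h.py <<'E'
import numpy as np, cv2
from bench import readout, viewer, workorder
def shot(n,f=None):
    c=viewer.camera(n); np.savez('%s.npz'%n,**c)
    if f: cv2.imwrite('pics/'+f,c['pixels'][:,:,::-1])
    return c
def cloud(c):
    K=np.array(c['camera_matrix']);d=c['depth'];v,u=np.indices(d.shape)
    P=np.stack([(u-K[0,2])/K[0,0]*d,(v-K[1,2])/K[1,1]*d,d],-1)
    return (P-np.array(c['t']).ravel())@np.array(c['R'])
E
python3 - <<'E'
from h import *
a=shot('top');b=shot('side')
cv2.imwrite('pics/a.png',cv2.resize(a['pixels'][:,:,::-1],(800,600)))
cv2.imwrite('pics/b.png',cv2.resize(b['pixels'][:,:,::-1],(800,600)))
s=readout.observe();print(s)
E
```

```text
{'time_s': 0.1, 'joint_pos': array([-1.31047948,  0.61581822, -0.01263385,  1.42473422,  0.00810602,
        1.10342563, -0.04038928]), 'qvel': array([ 8.69459834e-05, -2.19955623e-03, -8.71080675e-04, -3.51537823e-03,
       -1.42843270e-03,  2.23167249e-04, -1.43455711e-03]), 'joint_torque': array([ 1.47266481e-03, -4.60046732e+01,  2.10113917e-01, -1.66246015e+01,
       -6.11328380e-02,  1.69610797e-02,  9.46553496e-05]), 'eef_pos': array([0.18366311, 0.62276061, 0.21760123]), 'tool_rot': array([-1.54478088e-04,  1.42871229e-01,  9.89740597e-01, -1.15739074e-03]), 'ft_force': array([ 0.11680772, -0.08221382,  0.07059626]), 'ft_torque': array([ 0.03750716,  0.00129285, -0.01237753]), 'opening': 0.09282647585082528}
```

View pics/a.png

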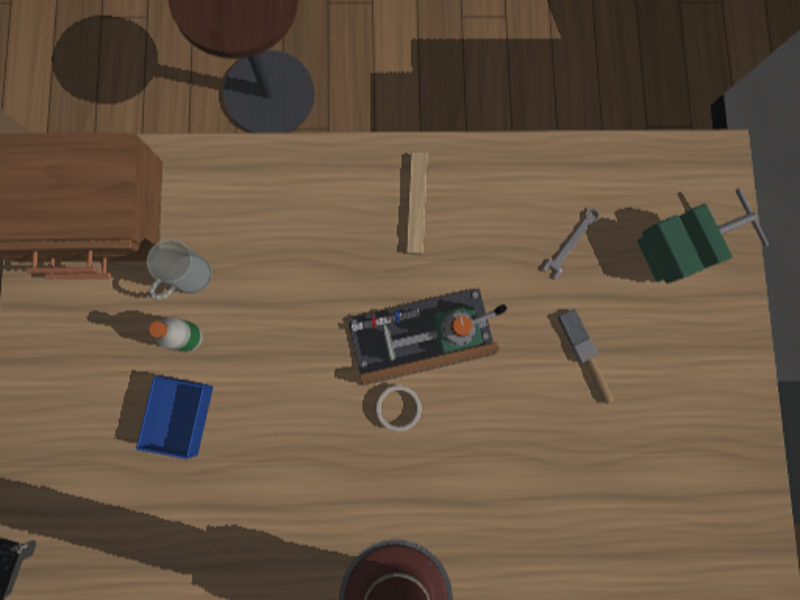

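View pics/b.png

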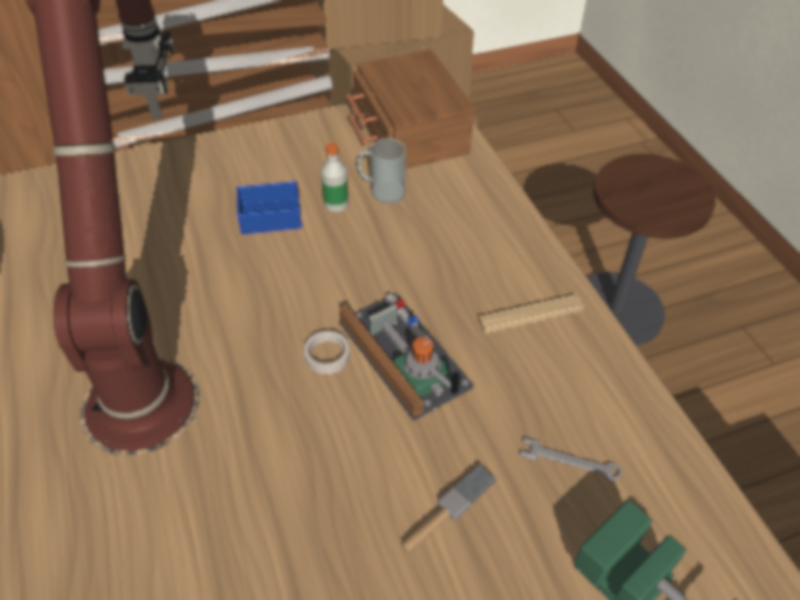

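The top view (800x600) shows the orange knob at (461,326), the handle at (502,310), the red clip at (373,322), the blue clip at (398,316) and the stop block at (390,343). World +x is up in the image and +y is left. The side view agrees with this.

```bash
python3 - <<'E'
from h import *
c=dict(np.load('top.npz'));P=cloud(c);h=cv2.cvtColor(c['pixels'],cv2.COLOR_RGB2HSV).astype(int);H,S,V=h[...,0],h[...,1],h[...,2]
v,u=np.indices(H.shape);roi=(u>215)&(u<330)&(v>180)&(v<248)
def rep(n,m):
    q=P[m];print(n,m.sum(),q.mean(0).round(4),np.median(q,0).round(4),q.min(0).round(3),q.max(0).round(3))
rep('knob',roi&(H<14)&(S>170)&(P[...,2]>.095))
rep('red',roi&((H<6)|(H>174))&(S>130)&(u<255))
rep('blue',roi&(H>100)&(H<130)&(S>120))
rep('handle',roi&(P[...,2]>.08)&(u>308)&(V<90))
rep('stop',roi&(P[...,2]>.055)&(P[...,2]<.07)&(u<262))
m=roi&(P[...,2]>.040)&(P[...,2]<.056)&(H<20)&(S>90); rep('fence',m)
r=cv2.minAreaRect(P[m][:,:2].astype(np.float32)*1000);print(r)
q=P[m][:,:2];w=np.linalg.svd(q-q.mean(0),full_matrices=0)[2][0];print(w,np.arctan2(w[1],w[0]))
m=roi&(P[...,2]>.009)&(P[...,2]<.12);print('plate',cv2.minAreaRect(P[m][:,:2].astype(np.float32)*1000))
cv2.imwrite('pics/c.png',cv2.resize(c['pixels'][180:250,215:330,::-1],None,fx=6.9,fy=6.9,interpolation=cv2.INTER_CUBIC))
E
```

```text
knob 110 [ 0.5148 -0.1283  0.1213] [ 0.5147 -0.1291  0.1121] [ 0.408 -0.148  0.101] [0.533 0.029 1.167]
red 15 [0.5242 0.0345 0.1201] [0.5304 0.0345 0.0464] [0.408 0.029 0.038] [0.543 0.038 1.167]
blue 19 [ 0.5443 -0.0126  0.041 ] [ 0.5447 -0.0124  0.0446] [ 0.533 -0.016  0.011] [ 0.559 -0.009  0.052]
handle 31 [ 0.5484 -0.2076  0.1007] [ 0.5478 -0.2071  0.1034] [ 0.541 -0.216  0.08 ] [ 0.556 -0.202  0.109]
stop 78 [0.4868 0.0051 0.0638] [0.4865 0.0048 0.0637] [ 0.458 -0.004  0.056] [0.516 0.016 0.069]
fence 586 [ 0.4522 -0.071   0.048 ] [ 0.4509 -0.0692  0.0481] [ 0.414 -0.212  0.042] [0.542 0.063 0.056]
((450.947998046875, -74.88900756835938), (260.21661376953125, 131.1295166015625), 77.47465515136719)
[ 0.18140039 -0.98340932] -1.3883860455400203
plate ((499.5712585449219, -73.70124816894531), (159.15296936035156, 299.0700378417969), 12.27643871307373)
```

View pics/c.png

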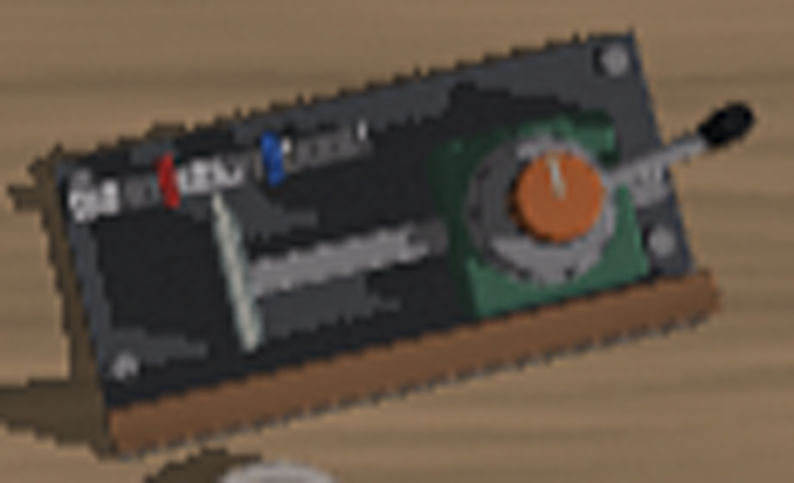

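The distances check out: the handle is 85 mm from the axis, and the bar lies about -79° from fence x for a yaw of about 0.215 rad. The red clip is about 20 mm along +y from the pointer. I'll move over the fence and take a closer look.

Emit:
send_rows([
  [[4,-4.8,0],[0,0,-0.11]],
  [[4,-4.8,0],[0,0,-0.11]],
  [[4,-4.8,0],[0,0,-0.11]],
  [[4,-4.8,0],[0,0,-0.11]],
  [[4,-4.8,0],[0,0,-0.11]],
  [[4,-4.8,0],[0,0,-0.11]],
  [[4,-4.8,0],[0,0,-0.11]],
  [[0,-6,0],[0,0,-0.11]],
], grip=0.1, force=15)

```text
time_s: 1.1
eef_pos: [0.4666, 0.2252, 0.2182]
tool_rot: [0.001, 0.553, 0.833, 0.0]
ft_force: [0.1, -1.3, 0.4]
opening: 0.0418
```

Emit:
send_rows([
  [[0,-6,0],[0,0,0]],
  [[0,-6,0],[0,0,0]],
  [[0,-6,0],[0,0,0]],
  [[0,-6,0],[0,0,0]],
  [[0,-3,0],[0,0,0]],
  [[0,0,0],[0,0,0]],
  [[0,0,0],[0,0,0]],
])

```text
time_s: 1.98
eef_pos: [0.4637, -0.0409, 0.2183]
tool_rot: [-0.001, 0.55, 0.835, 0.0]
ft_force: [-0.2, 0.6, 0.7]
opening: 0.0421
```

```bash
python3 - <<'E'
from h import *
c=shot('wrist');cv2.imwrite('pics/d.png',cv2.resize(c['pixels'][:,:,::-1],(800,600)));print(c['camera_matrix'],c['R'],c['t'])
E
```

```text
[[265.14474912   0.         259.22674348]
 [  0.         265.14474912 190.56553643]
 [  0.           0.           1.        ]] [[ 9.18613827e-01  3.95156311e-01  3.54934691e-04]
 [ 3.80950051e-01 -8.85826717e-01  2.64930343e-01]
 [ 1.05003308e-01 -2.43233464e-01 -9.64267488e-01]] [-0.40991035 -0.24439341  0.33203682]
```

View pics/d.png

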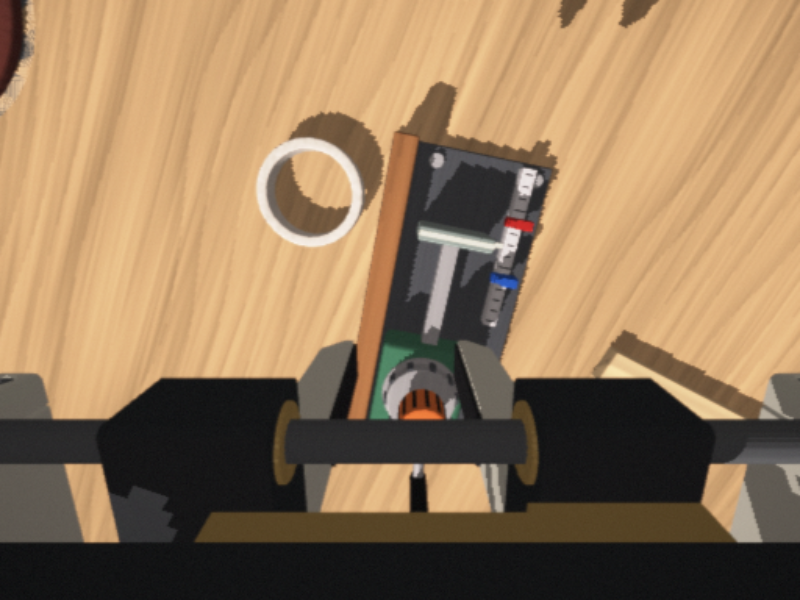

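The wrist view (800x600) shows the red clip at (519,226), the blue clip at (503,282) and the pointer tip near (503,245), beyond the block at (420–490,237). The knob is at (421,405).

```bash
cat > m.py <<'E'
from h import *
def meas(c,v1=230,th=None):
    P=cloud(c);h=cv2.cvtColor(c['pixels'],cv2.COLOR_RGB2HSV).astype(int);H,S,V=h[...,0],h[...,1],h[...,2]
    v,u=np.indices(H.shape);Z=P[...,2]
    m=(Z>.043)&(Z<.052)&(H>3)&(H<20)&(S>90)&(v<v1)&(P[...,0]<.5)&(c['depth']>0)
    q=P[m][:,:2];w=np.linalg.svd(q-q.mean(0),full_matrices=0)[2][0];w*=np.sign(w[1])
    a=np.arctan2(-w[0],w[1]);print('fence n',m.sum(),'yaw',a)
    if th is None: th=a
    ex=np.array([np.cos(th),np.sin(th)]);ey=np.array([-np.sin(th),np.cos(th)])
    O=np.array([.5147,-.129])
    def rep(n,m):
        q=P[m];f=np.c_[(q[:,:2]-O)@ex,(q[:,:2]-O)@ey,q[:,2]]*1000
        print(n,m.sum(),'world',np.median(q,0).round(4),'fence med',np.median(f,0).round(1),'min',f.min(0).round(1),'max',f.max(0).round(1))
    b=(v<v1)&(Z>.01)&(Z<.12)&(P[...,0]>.4)
    rep('red',b&((H<5)|(H>175))&(S>150)&(Z>.03)&(Z<.055))
    rep('blue',b&(H>105)&(H<130)&(S>150)&(Z>.03))
    rep('stop',b&(Z>.058)&(Z<.070)&(S<80)&(P[...,1]>-.07))
    # pointer: between block and rail at ~44 mm
    F0=(P[...,:2]-O)@ex*1000;F1=(P[...,:2]-O)@ey*1000
    rep('ptr',b&(Z>.038)&(Z<.052)&(S<60)&(V>120)&(F0>8)&(F0<60)&(F1>60))
E
python3 - <<'E'
from m import *
meas(dict(np.load('wrist.npz')))
E
```

```text
fence n 2286 yaw 0.21405941771189502
red 109 world [0.5319 0.0342 0.0463] fence med [ 51.5 155.9  46.3] min [ 42.7 151.9  31.2] max [ 62.6 159.8  48.6]
blue 111 world [ 0.5419 -0.0127  0.0461] fence med [ 51.5 108.   46.1] min [ 42.7 103.   30.9] max [ 61.9 111.3  48.8]
stop 501 world [0.4873 0.0048 0.0647] fence med [  1.5 136.7  64.7] min [-27.9 130.1  58.1] max [ 31.8 142.3  67.6]
ptr 39 world [ 0.5087 -0.0083  0.0407] fence med [  8.7 121.8  40.7] min [ 8.  64.7 38.3] max [ 41.9 138.1  49.2]
```

Emit:
send_rows([
  [[2.1,-4.2,0],[0,0,0]],
  [[2.1,-4.2,0],[0,0,0]],
  [[2.1,-4.2,0],[0,0,0]],
  [[2.0,-4.1,0],[0,0,0]],
  [[0,0,-4],[0,0,0]],
  [[0,0,-4],[0,0,0]],
  [[0,0,0],[0,0,0]],
])

```text
time_s: 2.9
eef_pos: [0.5454, -0.2062, 0.1355]
tool_rot: [-0.004, 0.549, 0.835, -0.0]
ft_force: [-1.7, -0.1, 0.6]
opening: 0.0421
```

```bash
python3 - <<'E'
from h import *
c=shot('wrist');cv2.imwrite('pics/e.png',c['pixels'][:,:,::-1])
E
```

```text
(no output)
```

View pics/e.png

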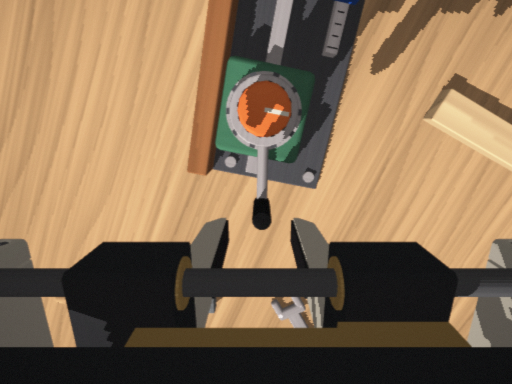

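The handle at (262,212) is centred between the fingers. I'll refine the knob and handle positions from this same picture.

```bash
python3 - <<'E'
from h import *
c=dict(np.load('wrist.npz'));P=cloud(c);h=cv2.cvtColor(c['pixels'],cv2.COLOR_RGB2HSV).astype(int)
v,u=np.indices(P.shape[:2]);Z=P[...,2]
def rep(n,m):
    q=P[m];r=cv2.minEnclosingCircle(q[:,:2].astype(np.float32)*1000);print(n,m.sum(),q.mean(0).round(4),r,q[:,2].max())
rep('knob',(Z>.107)&(Z<.118)&(v<150)&(u>230)&(u<300))
rep('handle',(Z>.1)&(Z<.112)&(v>180)&(v<232)&(u>245)&(u<280))
E
```

```text
knob 2408 [ 0.517  -0.1321  0.1123] ((517.134521484375, -132.3667449951172), 19.281757354736328) 0.11472305641209637
handle 312 [ 0.5488 -0.2099  0.105 ] ((549.1124267578125, -210.60855102539062), 7.856390953063965) 0.10743328973746168
```

Emit:
send_rows([
  [[0.35,-0.4,-3],[0,0,0]],
  [[0,0,-3.2],[0,0,0]],
  [[0,0,0],[0,0,0]],
])

```text
time_s: 3.32
eef_pos: [0.5504, -0.2124, 0.0766]
tool_rot: [-0.001, 0.55, 0.835, 0.0]
ft_force: [0.4, -0.1, 0.1]
opening: 0.0421
```

Emit:
send_rows([
  [[0,0,0],[0,0,0]],
  [[0,0,0],[0,0,0]],
  [[0,0,0],[0,0,0]],
  [[0,0,0],[0,0,0]],
], grip=1, force=12)

```text
time_s: 3.82
eef_pos: [0.5509, -0.2139, 0.0778]
tool_rot: [0.001, 0.551, 0.835, 0.0]
ft_force: [0.0, 0.9, 4.9]
opening: 0.016
```

```bash
python3 - <<'E'
import numpy as np
# arc from bar angle a0, R=.085: deltas per 0.15 rad
c=np.array([.517,-.132]);a=np.arctan2(-.0787,.0322)+np.arange(9)*.13
p=c+.085*np.c_[np.cos(a),np.sin(a)];print(p[0],(np.diff(p,axis=0)*100).round(2),p[-1])
E
```

```text
[ 0.54918768 -0.2106699 ] [[0.99 0.48]
 [0.92 0.61]
 [0.83 0.72]
 [0.73 0.82]
 [0.62 0.91]
 [0.5  0.99]
 [0.37 1.04]
 [0.23 1.08]] [ 0.60113931 -0.1440655 ]
```

Gripped, with an opening of 16 mm. Now I'll swing it 1.04 rad anticlockwise.

Emit:
send_rows([
  [[0.99,0.48,0],[0,0,0.13]],
  [[0.92,0.61,0],[0,0,0.13]],
  [[0.83,0.72,0],[0,0,0.13]],
  [[0.73,0.82,0],[0,0,0.13]],
  [[0.62,0.91,0],[0,0,0.13]],
  [[0.5,0.99,0],[0,0,0.13]],
  [[0.37,1.04,0],[0,0,0.13]],
  [[0.23,1.08,0],[0,0,0.13]],
])

```text
time_s: 4.82
eef_pos: [0.6036, -0.1491, 0.0778]
tool_rot: [0.002, 0.062, 0.998, -0.001]
ft_force: [0.6, -2.7, 2.7]
opening: 0.0156
```

Emit:
send_rows([
  [[0,0,0],[0,0,0]],
  [[0,0,0],[0,0,0]],
])

```text
time_s: 5.08
eef_pos: [0.6039, -0.1467, 0.0777]
tool_rot: [0.002, 0.064, 0.998, 0.0]
ft_force: [2.2, 1.5, 5.7]
opening: 0.0158
```

Emit:
send_rows([
  [[0,0,0],[0,0,0]],
  [[0,0,0],[0,0,0]],
  [[0,0,4],[0,0,0]],
  [[0,0,4],[0,0,-0.18]],
  [[-3,0.5,0],[0,0,-0.18]],
  [[-3,0.5,0],[0,0,-0.18]],
  [[-2.7,0.5,0],[0,0,-0.18]],
  [[0,0,0],[0,0,-0.18]],
], grip=-0.2)

```text
time_s: 6.08
eef_pos: [0.5119, -0.1319, 0.1561]
tool_rot: [-0.002, 0.495, 0.869, -0.001]
ft_force: [0.6, -0.8, -0.2]
opening: 0.056
```

Emit:
send_rows([
  [[0,0,0],[0,0,0]],
  [[0,0,0],[0,0,0]],
])

```text
time_s: 6.32
eef_pos: [0.5152, -0.1321, 0.1563]
tool_rot: [-0.0, 0.49, 0.872, -0.0]
ft_force: [0.5, -0.7, -0.2]
opening: 0.0559
```

```bash
python3 - <<'E'
from m import *
w=shot('wrist');c=shot('top')
cv2.imwrite('pics/f.png',np.hstack([cv2.resize(w['pixels'][:,:,::-1],(400,300)),cv2.resize(c['pixels'][180:255,220:320,::-1],(400,300),interpolation=cv2.INTER_CUBIC)]))
meas(w,200,.214)
P=cloud(c);Z=P[...,2];m=(Z>.09)&(Z<.11)&(P[...,0]>.57)&(P[...,0]<.63)&(abs(P[...,1]+.14)<.05);print(m.sum(),P[m].mean(0))
E
```

```text
fence n 4316 yaw 0.20964546810886572
red 312 world [0.533  0.0322 0.0452] fence med [ 52.4 153.8  45.2] min [ 42.8 151.2  30.1] max [ 64.2 160.2  49.3]
blue 212 world [ 0.5426 -0.0148  0.0462] fence med [ 51.5 105.7  46.2] min [ 42.5 102.8  30.2] max [ 63.6 110.5  48.7]
stop 1087 world [0.4872 0.0035 0.0646] fence med [  1.3 135.   64.6] min [-28.1 129.7  58. ] max [ 32.  142.3  67.6]
ptr 104 world [0.5035 0.0011 0.0439] fence med [ 13.5 130.2  43.9] min [ 8.  60.8 38.2] max [ 41.1 137.1  51.9]
3 [ 0.60234548 -0.13903921  0.10225   ]
```

View pics/f.png

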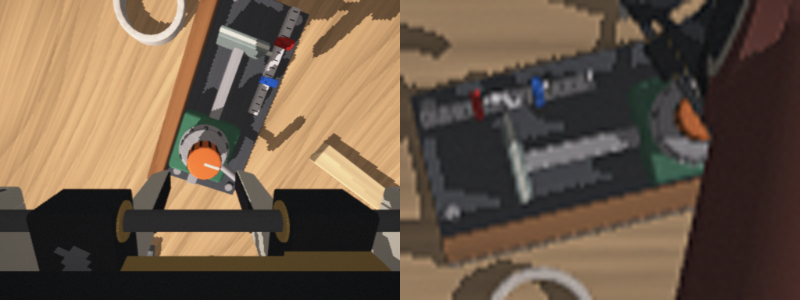

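The stop has not moved, and the bar has left its tight position, with the ring at about 1.0 rad. Next I'll lower onto the knob and grip it.

Emit:
send_rows([
  [[0.15,0,-3.7],[0,0,0]],
  [[0,0,-3.7],[0,0,0]],
  [[0,0,0],[0,0,0]],
  [[0,0,0],[0,0,0]],
])

```text
time_s: 6.92
eef_pos: [0.5176, -0.1325, 0.0836]
tool_rot: [0.001, 0.491, 0.871, 0.0]
ft_force: [-0.7, -0.5, 0.4]
opening: 0.0557
```

Emit:
send_rows([
  [[0,0,0],[0,0,0]],
  [[0,0,0],[0,0,0]],
  [[0,0,0],[0,0,0]],
  [[0,0,0],[0,0,0]],
], grip=1, force=25)

```text
time_s: 7.42
eef_pos: [0.5171, -0.1324, 0.0836]
tool_rot: [0.001, 0.491, 0.871, 0.0]
ft_force: [-1.6, -0.2, 5.6]
opening: 0.0378
```

Emit:
send_rows([
  [[0,0,0],[0,0,0.16]],
  [[0,0,0],[0,0,0.16]],
  [[0,0,0],[0,0,0.16]],
  [[0,0,0],[0,0,0.16]],
  [[0,0,0],[0,0,0.16]],
  [[0,0,0],[0,0,0.16]],
  [[0,0,0],[0,0,0]],
  [[0,0,0],[0,0,0]],
])

```text
time_s: 8.43
eef_pos: [0.5172, -0.1322, 0.0836]
tool_rot: [0.001, 0.033, 0.999, -0.0]
ft_force: [-1.1, 0.9, 6.0]
opening: 0.0376
```

```bash
python3 - <<'E'
from m import *
w=shot('wrist');cv2.imwrite('pics/g.png',w['pixels'][:,:,::-1])
meas(w,200,.214);t=shot('top');meas(t,384,.214)
E
```

```text
fence n 10138 yaw 0.21328312583064968
red 3 world [0.5228 0.034  0.0314] fence med [ 42.5 157.6  31.4] min [ 42.2 157.4  30.5] max [ 42.8 157.7  32.5]
  return _methods._mean(a, axis=axis, dtype=dtype,
  ret = um.true_divide(
Traceback (most recent call last):
  File "m.py", line 16, in meas
    rep('blue',b&(H>105)&(H<130)&(S>150)&(Z>.03))
    ~~~^^^^^^^^^^^^^^^^^^^^^^^^^^^^^^^^^^^^^^^^^^
  File "m.py", line 13, in rep
    print(n,m.sum(),'world',np.median(q,0).round(4),'fence med',np.median(f,0).round(1),'min',f.min(0).round(1),'max',f.max(0).round(1))
                                                                                              ~~~~~^^^
ValueError: zero-size array to reduction operation minimum which has no identity
```

View pics/g.png

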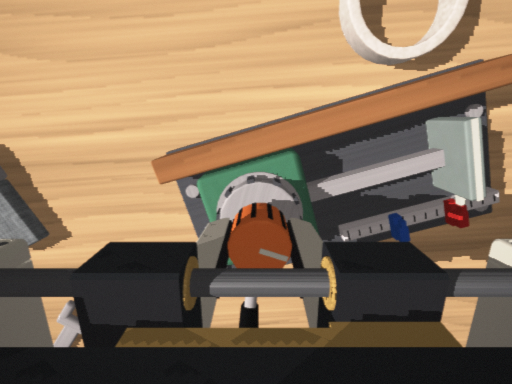

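The knob has turned 0.96 rad, and the stop at (460,155) is now next to the red clip at (457,212). I'll measure with wider limits.

```bash
python3 - <<'E'
from h import *
def run(c,n):
    P=cloud(c);h=cv2.cvtColor(c['pixels'],cv2.COLOR_RGB2HSV).astype(int);H,S,V=h[...,0],h[...,1],h[...,2];Z=P[...,2]
    th=.214;O=np.array([.517,-.132]);x=(P[...,:2]-O)@[np.cos(th),np.sin(th)]*1e3;y=(P[...,:2]-O)@[-np.sin(th),np.cos(th)]*1e3
    b=(abs(x)<75)&(y>80)&(y<190)
    for k,m in [('red top',b&((H<8)|(H>172))&(S>120)&(Z>.04)&(Z<.06)&(x>35)),('stop top',b&(Z>.061)&(Z<.068)&(abs(x)<35)),('ptr',b&(Z>.038)&(Z<.050)&(S<70)&(x>34)&(x<41)),]:
        if m.any(): print(n,k,m.sum(),'y mean %.1f min %.1f max %.1f'%(y[m].mean(),y[m].min(),y[m].max()))
run(dict(np.load('wrist.npz')),'wrist');run(shot('top'),'top')
E
```

```text
wrist red top 286 y mean 157.8 min 154.3 max 163.1
wrist stop top 1608 y mean 157.3 min 151.7 max 165.6
wrist ptr 66 y mean 158.0 min 156.2 max 161.1
top red top 13 y mean 159.6 min 156.2 max 162.9
top stop top 72 y mean 159.6 min 153.5 max 165.4
top ptr 1 y mean 159.0 min 159.0 max 159.0
```

The pointer is aligned with the red clip to about 0.5 mm in both views. I'll release the knob and go back to the handle.

Emit:
send_rows([
  [[0,0,0],[0,0,0]],
  [[0,0,0],[0,0,0]],
  [[0,0,0],[0,0,0]],
  [[0,0,4],[0,0,0]],
  [[0,0,3.5],[0,0,-0.07]],
  [[2.8,-0.4,0],[0,0,0]],
  [[2.8,-0.4,0],[0,0,0]],
  [[2.8,-0.4,0],[0,0,0]],
], grip=-0.2, force=12)

```text
time_s: 9.52
eef_pos: [0.6014, -0.1442, 0.1576]
tool_rot: [-0.0, 0.068, 0.998, -0.0]
ft_force: [0.1, 0.3, 0.2]
opening: 0.0557
```

Emit:
send_rows([
  [[0,0,0],[0,0,0]],
  [[0,0,0],[0,0,0]],
])

```text
time_s: 9.78
eef_pos: [0.5995, -0.1439, 0.1571]
tool_rot: [-0.001, 0.068, 0.998, 0.0]
ft_force: [0.6, 0.4, 0.7]
opening: 0.0561
```

```bash
python3 - <<'E'
from h import *
c=shot('wrist');P=cloud(c);Z=P[...,2];O=np.array([.517,-.132]);d=P[...,:2]-O;r=np.hypot(*np.moveaxis(d,-1,0))
m=(Z>.100)&(Z<.110)&(r>.07)&(r<.1)
q=P[m];p=np.median(q,0);print(m.sum(),p,cv2.minEnclosingCircle(q[:,:2].astype(np.float32)*1000),np.arctan2(p[1]-O[1],p[0]-O[0]))
E
```

```text
251 [ 0.59941043 -0.14618224  0.10539478] ((600.2816772460938, -146.12188720703125), 7.8789215087890625) -0.17042340247329588
```

Emit:
send_rows([
  [[0.1,-0.2,-4],[0,0,0]],
  [[0,0,-4.0],[0,0,0]],
  [[0,0,0],[0,0,0]],
])

```text
time_s: 10.2
eef_pos: [0.5982, -0.1455, 0.075]
tool_rot: [-0.004, 0.068, 0.998, 0.001]
ft_force: [0.3, 0.9, 1.1]
opening: 0.0557
```

Emit:
send_rows([
  [[0,0,0],[0,0,0]],
  [[0,0,0],[0,0,0]],
  [[0,0,0],[0,0,0]],
  [[0,0,0],[0,0,0]],
], grip=1, force=15)

```text
time_s: 10.7
eef_pos: [0.6021, -0.1462, 0.0784]
tool_rot: [0.001, 0.068, 0.998, -0.0]
ft_force: [0.8, 0.4, -0.7]
opening: 0.0206
```

```bash
python3 - <<'E'
import numpy as np
a=-.168-np.arange(9)*.13;p=.085*np.c_[np.cos(a),np.sin(a)];print((np.diff(p,axis=0)*100).round(2))
E
```

```text
[[-0.25 -1.07]
 [-0.39 -1.03]
 [-0.52 -0.97]
 [-0.64 -0.9 ]
 [-0.76 -0.81]
 [-0.85 -0.7 ]
 [-0.94 -0.58]
 [-1.   -0.46]]
```

The opening still reads 20.6 mm, so I'll wait before swinging.

Emit:
send_rows([
  [[0,0,0],[0,0,0]],
  [[0,0,0],[0,0,0]],
])

```text
time_s: 10.95
eef_pos: [0.602, -0.1463, 0.0781]
tool_rot: [0.0, 0.068, 0.998, -0.0]
ft_force: [0.2, 0.1, 3.5]
opening: 0.0155
```

Emit:
send_rows([
  [[-0.25,-1.07,0],[0,0,-0.13]],
  [[-0.39,-1.03,0],[0,0,-0.13]],
  [[-0.52,-0.97,0],[0,0,-0.13]],
  [[-0.64,-0.9,0],[0,0,-0.13]],
  [[-0.76,-0.81,0],[0,0,-0.13]],
  [[-0.85,-0.7,0],[0,0,-0.13]],
  [[-0.94,-0.58,0],[0,0,-0.13]],
  [[-1.0,-0.46,0],[0,0,-0.13]],
])

```text
time_s: 11.95
eef_pos: [0.5508, -0.2112, 0.0781]
tool_rot: [0.003, 0.556, 0.831, 0.001]
ft_force: [4.0, 0.8, -0.5]
opening: 0.016
```

Emit:
send_rows([
  [[0,0,0],[0,0,0]],
  [[0,0,0],[0,0,0]],
  [[0,0,0],[0,0,0]],
])

```text
time_s: 12.32
eef_pos: [0.5494, -0.2117, 0.0781]
tool_rot: [0.001, 0.555, 0.832, 0.0]
ft_force: [2.3, -1.2, 1.6]
opening: 0.0155
```

Emit:
send_rows([
  [[-0.3,-0.12,0],[0,0,-0.03]],
  [[-0.3,-0.12,0],[0,0,0]],
  [[0,0,0],[0,0,0]],
  [[0,0,0],[0,0,0]],
])

```text
time_s: 12.82
eef_pos: [0.5493, -0.2116, 0.0782]
tool_rot: [0.005, 0.566, 0.824, 0.004]
ft_force: [12.3, 0.8, -4.2]
opening: 0.0156
```

Pushing 6 mm further raised the force to 12 N with no movement, so the ring is at its hard stop. I'll ease back, release, lift away and check.

Emit:
send_rows([
  [[0.45,0.18,0],[0,0,0]],
  [[0,0,0],[0,0,0]],
])

```text
time_s: 13.08
eef_pos: [0.5493, -0.2116, 0.0781]
tool_rot: [0.002, 0.567, 0.824, 0.001]
ft_force: [6.6, -0.2, 0.4]
opening: 0.0156
```

Emit:
send_rows([
  [[0,0,0],[0,0,0]],
  [[0,0,0],[0,0,0]],
  [[0,0,0],[0,0,0]],
  [[0,0,4],[0,0,0]],
  [[0,0,5],[0,0,0]],
  [[-3,3,3],[0,0,0]],
  [[-2,5,2],[0,0,0]],
  [[-2,5,0],[0,0,0]],
], grip=0.1)

```text
time_s: 14.08
eef_pos: [0.4761, -0.081, 0.2189]
tool_rot: [0.001, 0.568, 0.823, 0.001]
ft_force: [-0.1, 0.1, -0.4]
opening: 0.0418
```

Emit:
send_rows([
  [[0,5,0],[0,0,0]],
  [[0,0,0],[0,0,0]],
  [[0,0,0],[0,0,0]],
])

```text
time_s: 14.45
eef_pos: [0.4761, -0.0326, 0.2174]
tool_rot: [-0.0, 0.568, 0.823, -0.001]
ft_force: [-0.3, -0.1, 0.2]
opening: 0.042
```

```bash
python3 - <<'E'
from h import *
def run(c,n):
    P=cloud(c);h=cv2.cvtColor(c['pixels'],cv2.COLOR_RGB2HSV).astype(int);H,S,V=h[...,0],h[...,1],h[...,2];Z=P[...,2]
    th=.214;O=np.array([.517,-.132]);d=P[...,:2]-O;x=d@[np.cos(th),np.sin(th)]*1e3;y=d@[-np.sin(th),np.cos(th)]*1e3
    b=(abs(x)<75)&(y>80)&(y<190)
    for k,m in [('red top',b&((H<8)|(H>172))&(S>120)&(Z>.04)&(Z<.06)&(x>35)),('stop top',b&(Z>.061)&(Z<.068)&(abs(x)<35)),('ptr',b&(Z>.038)&(Z<.050)&(S<70)&(x>34)&(x<41)),]:
        if m.any(): print(n,k,m.sum(),'y mean %.1f min %.1f max %.1f'%(y[m].mean(),y[m].min(),y[m].max()))
    m=(Z>.099)&(Z<.110)&(np.hypot(x,y)>70)&(np.hypot(x,y)<100)
    if m.any(): print(n,'handle',m.sum(),P[m].mean(0),'ring',np.arctan2(y[m].mean(),x[m].mean())+np.radians(80))
w=shot('wrist');t=shot('top');s=shot('side');run(w,'wrist');run(t,'top');run(s,'side')
cv2.imwrite('pics/k.png',np.hstack([cv2.resize(w['pixels'][:,:,::-1],(400,300)),cv2.resize(t['pixels'][:,:,::-1],(400,300))]))
E
```

```text
wrist red top 90 y mean 159.3 min 155.2 max 163.2
wrist stop top 513 y mean 159.0 min 152.8 max 164.8
wrist ptr 18 y mean 158.8 min 157.0 max 160.8
wrist handle 24 [ 0.54682783 -0.20441429  0.10146755] ring 0.0021943277231915026
top red top 12 y mean 159.9 min 156.8 max 162.9
top stop top 64 y mean 159.0 min 153.6 max 165.1
top ptr 2 y mean 159.4 min 159.0 max 159.7
top handle 24 [ 0.54890259 -0.20922095  0.10441671] ring 0.0032442222123723052
side red top 12 y mean 158.3 min 150.5 max 164.1
side stop top 47 y mean 157.9 min 149.4 max 165.2
side ptr 4 y mean 160.1 min 158.7 max 161.3
side handle 26 [ 0.54947224 -0.2124164   0.10311236] ring -0.004753922511996578
```

View pics/k.png

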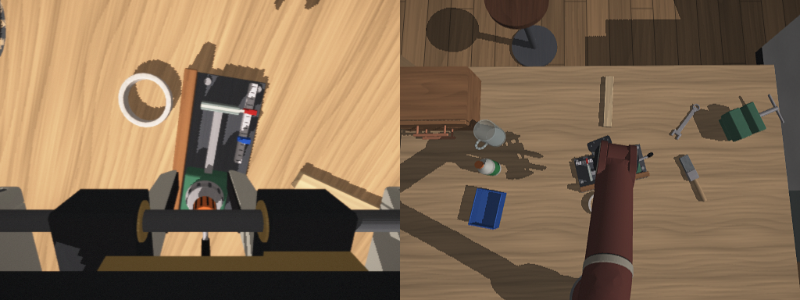

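The pointer lines up with the red clip, the ring is tight, the arm is clear, and nothing else has moved.

```bash
python3 -c "
from bench import workorder;print(workorder.job_done())"
```

```text
the job is handed in; nothing more can be done
None
```

The length stop is set to the red clip and locked again, and I handed the job in at about 15 s of the 67 s allowed (no verdict is reported).

- **What I did:** I swung the lock ring's bar about 1.0 rad loose and turned the knob 0.96 rad anticlockwise, which moves the stop about 19 mm. I then swung the bar back to its hard stop, let go and lifted clear.
- **Tightness:** pushing the bar 6 mm further raised the force to 12 N with no movement. The wrist, top and side cameras all put the ring within 0.005 rad of fully tight.
- **Pointer:** the same three cameras show the stop block within 1 mm of the red clip along the fence. The few pixels on the pointer tip itself agree to 0.5 mm in the wrist and top views; the side view read 1.8 mm, from only 4 pixels. All are inside the 4 mm limit.
- **Rest of the bench:** the other items look unmoved in the last pictures. I judged that by eye, and the arm partly hides the tape roll in the top view, though the wrist view shows it.

No check failed.

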